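Press the high cop home on its spindle

TASK

One of the four yarn cops on the stand rides higher on its spindle than the others. With the fingertips on its top end, press it down gently until it is fully home and level with the others, then take the hand away. Do not grip or lift it, do not touch the other three cops, and leave everything else where it is.

Things in the scene. Friction and masses are not known exactly. Their poses are not given: they have to be found in the camera images.
- cop_high: The yarn cop that rides high: a plastic tube 158 mm tall wound with white yarn (44 mm across the belly), upright on one of the four spindles of the stand, any of the four. Origin: centre of its underside, z up along the spindle; its top face is 158 mm above the origin, with a tube 26 mm across at the top end. It slides straight up and down on its spindle with a stiff push fit: about 4 N moves it down slowly, and it stays where it is left.
- slide_high (a joint): How far the high cop stands above its seat, in m: 0 is fully home (its top then level with the three others), 0.016 to 0.028 at the start. The seat is a hard stop at 0.
- cop_stand: The low aluminium stand bar, fixed to the bench, 68 mm deep, 308 mm long along its own y, 30 mm high. Origin: centre of its underside. Four spindles stand in a row along its y at -105, -35, +35 and +105 mm. A cop that is home has its underside 38 mm and its top 196 mm above the bench.
- wrap_reel: The fixed yarn reel at the back left, only to be kept clear of; it always stands in the same place. Origin: on the bench, yaw 0. Its flat base spans x -230 to +190 mm, y -270 to +260 mm, 60 mm high; a control box stands on it at x -150 to +100, y -260 to -140 mm, 190 mm high. The reel's arms and bars reach x -250 to +150, y -50 to +230 mm, up to 0.46 m above the bench: swing past it with the arm drawn in or high.
- cop_b: One of the three cops that are already home: a wound cop 42 mm across. Origin: centre of its underside, z up along the spindle; its top face is 158 mm above the origin, with a tube 26 mm across at the top end. 
- cop_c: One of the three cops that are already home: a wound cop 44 mm across. Origin: centre of its underside, z up along the spindle; its top face is 158 mm above the origin, with a tube 26 mm across at the top end. 
- cop_d: One of the three cops that are already home: a thinly wound cop 31 mm across. Origin: centre of its underside, z up along the spindle; its top face is 158 mm above the origin, with a tube 26 mm across at the top end. 
- oil_bottle: Bystander near the stand, loose: small white oil bottle with a red spout, 32 mm across, 119 mm tall. Origin: centre of its underside.
- pick_glass: Bystander near the stand, loose: black folding pick glass (loupe) standing open, 38 x 36 x 40 mm. Origin: centre of its underside.
- label_box: Bystander near the stand, loose: small carton, 43 x 67 x 49 mm (its long side along its own y). Origin: centre of its underside.
- calculator: Bystander near the stand, loose: pocket calculator lying flat, 108 x 66 x 13 mm (long side along its own x). Origin: centre of its underside.
- tape_measure: Bystander near the stand, loose: tape measure standing on edge, 32 x 67 x 55 mm. Origin: centre of its underside.

How it is judged:
By the outcome, as a careful person would: the job done as asked, in the order asked, and still so for the second after the job is handed in, with the robot touching nothing.
It also fails if it takes over 32 s, if anything falls off the work surface, if the arm or the gripper's body presses on something with over 40 N, if the wrist force passes 120 N, or if a joint passes its speed limit or range.

ROBOT

A 6-joint arm with a two-finger parallel gripper is mounted at the origin on a cart in front of the work surface, level with it; the furniture and walls round the work are solid. World frame = base frame: x ahead of the robot, y to its left, z up, the work surface at z = 0. Lengths are in m, angles in rad, forces in N, time in s.
With the tool pointing down it reaches from about 0.3 to 0.85 m from the base axis. Payload 5.4 kg.
Tool frame: the origin (TCP) lies at the very end of the fingers, on their centre line; the grasp point (between the pads) lies 19 mm behind it (arm.grasp_offset is the distance from the TCP to the grasp point, in m); z points along the fingers, y is the line along which they close (so a half turn about z gives the same grasp; the last joint's range is limited). The gripper opens to 85 mm and grips with 20 to 120 N. Pads are 22 mm wide; open, the fingers measure 114 mm over their backs; the gripper's body (76 mm by 85 mm) begins 54 mm behind the grasp point. The pads swing forward as they close: fully open they stand 13 mm farther back than shut.
Start: joints at [0.93, 0.158, 1.597, -0, 1.386, -0.21], TCP at [0.24, 0.522, 0.209] pointing down, gripper open.
Joint ranges: [-2.91, 2.91], [-0.94, 2.29], [0.18, 2.7], [-1.29, 4.43], [0.17, 2.64], [-3, 3]. Speed limits (rad/s): [2.57, 2.57, 3.14, 3.14, 3.14, 3.14].

INTERFACE

Orientations are given as a 3x3 rotation matrix whose columns are the frame's x, y, z axes.
In Python, from plant import arm, cams, order gives the robot as it stands. The module is installed in compiled form; this text tells all that it offers.
- The arm moves only by the tool move_arm, never from a script. Its argument "targets" is one flat list of numbers, 7 for each row, row after row: the shift along the world's x, y, z scaled (see below), then the turn, a rotation vector about the world's x, y, z scaled (see below), then the closure, from 0 (fully open) to 1 (shut). In form: [dx, dy, dz, wx, wy, wz, hand, dx, dy, dz, wx, wy, wz, hand, ...]. A call has 1 to 10 rows; each row is the pose to reach, as a shift and turn from the pose commanded when the call began; what a row does not reach only later rows make up. The controller multiplies each number of a shift by 0.2 m and each number of a turn by 30 degrees. A row lasts 1/12 s, in which the tool goes at most 41.7 mm and 7.16 degrees, less where a joint would pass 70% of its speed; a pose out of reach is approached as far as the arm can. A call with a number of a shift or a turn outside -1 to 1 is refused whole. A call with a gripper value outside its range is refused whole. The fingers move at their own pace and stop on an object; "newtons" is the grip in N (left out, the last holds). Time passes only in rows, so rows that repeat a pose let the fingers close. It gives the time, the measured TCP pose, the force, the opening and the grip force at its end, in the units of the state.
- arm.observe(): the state, without advancing time (a new reading comes with each control period).
- cams.grab_frame(name): name is "side" or "top"; returns the picture (384x512x3 uint8, blue, green, red); there is no depth.
- cams.camera_params(name): a dict with "fx", "fy", "cx", "cy" (pixels), "T" (4x4, takes a point from camera to world coordinates). Camera axes: x right, y down, z forward; pixel columns grow to the right and rows downward; lengths in m; the calibration is good to about 2 mm. A picture is of the moment at which its call begins. camera_params takes no time and is no camera call.
- order.sign_off(): hands the job in; it is judged then, once.
The state is a dict: "clock": time; "q": joint angles; "joint_vel": joint speeds; "joint_efforts": joint torques, N m; "tool_pos": TCP position; "ee_rot": TCP orientation; "contact_force": force on the tool from outside, world axes, zero at the start; "moment": the same for the moment, N m; "gripper_width": finger opening in m; "gripper_force": force on a finger pad.
Only numpy, scipy, OpenCV 4.12 (cv2) and the standard library are available. Lean on these libraries where they do the work, as an engineer would, in place of code of your own. Each camera call takes 0.05 s, during which the arm holds its last target. There are 200 camera calls.

## Working session

There is one attempt and no reset: what is moved stays moved. The work goes in short steps, Python scripts to look and compute and a tool call to move; the robot and the scene stay as the last step left them, time stands still between calls to the robot, and variables do not carry over. Pictures are saved under pics/ and viewed, at most 10 in all, crops included, and the job is handed in when it is done.

Besides the shell and the picture viewer there is one more tool, called after "Call:" as a command line: name --argument value ..., lists and objects as JSON in quotes. move_arm: Moves the arm, as the interface text tells. Shifts and turns lie within -1 to 1; 1 stands for 0.2 m of shift or 30 degrees of turn. Its arguments: {"type":"object","properties":{"targets":{"type":"array","items":{"type":"number","minimum":-1,"maximum":1}},"newtons":{"type":"number"}},"required":["targets"]}

```bash
mkdir -p pics; python3 - <<'E'
from plant import arm,cams
import cv2,numpy as np
np.set_printoptions(precision=4,suppress=True)
for n in("side","top"):
    cv2.imwrite(f"pics/{n}0.png",cams.grab_frame(n)); p=cams.camera_params(n); print(n,p["fx"],p["fy"],p["cx"],p["cy"]);print(p["T"])
s=arm.observe();print(s["clock"],s["tool_pos"],s["ee_rot"],s["gripper_width"])
E
```

```text
side 431.3266719223058 431.3266719223058 253.82628842761721 197.63673026649863
[[ 0.5194 -0.7621  0.3865  0.0547]
 [-0.8545 -0.4599  0.2416 -0.4247]
 [-0.0063 -0.4557 -0.8901  1.3025]
 [ 0.      0.      0.      1.    ]]
top 391.9461961483675 391.9461961483675 253.26317987419478 196.69205526268686
[[-0.0015 -0.9923  0.1236  0.4488]
 [-1.      0.0008 -0.0052 -0.0806]
 [ 0.0051 -0.1236 -0.9923  1.0746]
 [ 0.      0.      0.      1.    ]]
0.1 [0.2398 0.522  0.2084] [[-0.9086  0.4176 -0.001 ]
 [ 0.4176  0.9086 -0.0013]
 [ 0.0003 -0.0016 -1.    ]] 0.0854338450468325
```

View pics/side0.png

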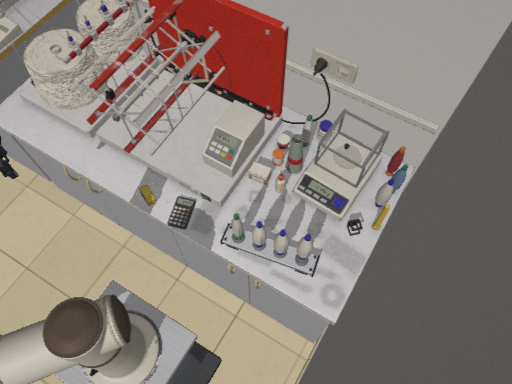

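View pics/top0.png

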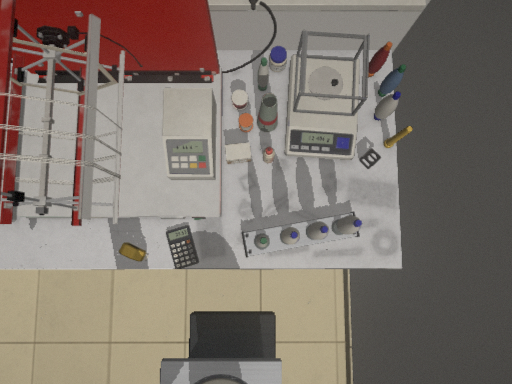

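The stand shows four cops at about (262,240), (291,236), (320,230) and (350,226) in the top view, and at (237,228) to (305,248) in the side view. I'll enlarge both.

```bash
python3 - <<'E'
import cv2,numpy as np
a=cv2.imread("pics/side0.png")[200:275,210:330];b=cv2.imread("pics/top0.png")[200:265,235:370]
cv2.imwrite("pics/c.png",np.vstack([cv2.copyMakeBorder(cv2.resize(i,None,fx=5,fy=5,interpolation=2)[:300],0,0,0,700-i.shape[1]*5,0) if i.shape[1]*5<=700 else 0 for i in (a,b)]))
E
```

```text
(no output)
```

View pics/c.png

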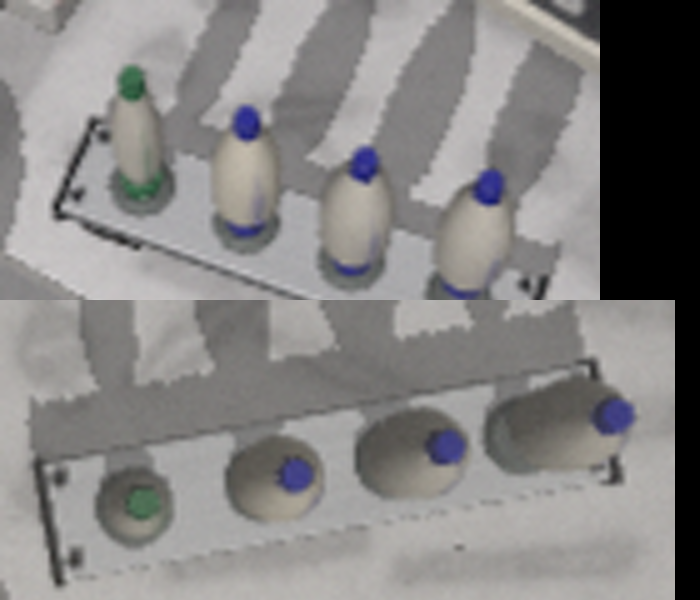

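The crop shows tops stepping evenly except the rightmost cop (side crop (490,185), top crop (613,414)), which sits about 4 px too high and is displaced outward. I'll triangulate all four tops.

```bash
python3 - <<'E'
from plant import cams
import cv2,numpy as np
np.set_printoptions(precision=4,suppress=True)
P={}
def tops(n,box,):
    im=cv2.imread(f"pics/{n}0.png");h=cv2.cvtColor(im,cv2.COLOR_BGR2HSV)
    out=[]
    for (x,y) in box:
        r=5; s=h[y-r:y+r+1,x-r:x+r+1]; m=(s[...,1]>75)
        v,u=np.nonzero(m); out.append((x-r+u.mean(),y-r+v.mean(),m.sum()))
    return np.array(out)
S=tops("side",[(236,216),(259,224),(283,232),(308,237)])
T=tops("top",[(263,240),(294,234),(324,229),(357,223)])
print(S,T)
def pm(n):
    p=cams.camera_params(n);K=np.array([[p["fx"],0,p["cx"]],[0,p["fy"],p["cy"]],[0,0,1]]);return K@np.linalg.inv(p["T"])[:3]
X=cv2.triangulatePoints(pm("side"),pm("top"),S[:,:2].T.copy(),T[:,:2].T.copy());X=(X[:3]/X[3]).T
print(X)
d=np.diff(X[:,:2],axis=0);print(np.linalg.norm(d,axis=1),np.degrees(np.arctan2(d[:,1],d[:,0])))
E
```

```text
[[236.     216.5417  24.    ]
 [258.8966 224.1724  29.    ]
 [282.4    232.4     30.    ]
 [307.4706 237.0588  34.    ]] [[263.     241.1429   7.    ]
 [293.5806 234.5484  31.    ]
 [323.9444 229.1667  36.    ]
 [357.4103 222.8974  39.    ]]
[[ 0.4599 -0.1087  0.1874]
 [ 0.474  -0.177   0.1868]
 [ 0.4862 -0.246   0.1871]
 [ 0.4989 -0.315   0.214 ]]
[0.0698 0.07   0.0702] [-78.3453 -79.9726 -79.5947]
```

The cop at (0.499, -0.315) is about 27 mm high. Spacings of 70 mm and tops level at 0.187 ± 0.001 match the stand. The reel's arms lie at x > 0.5, so I'll swing past drawn in at x of about 0.3 to 0.36 and z 0.29, with the hand shut.

Call:
move_arm --targets '[0.1,-0.5,0.4,0,0,-0.45,1,0.2,-1,0.4,0,0,-0.9,1,0.2,-1,0.4,0,0,-0.9,1,0.2,-1,0.4,0,0,-0.9,1,0.2,-1,0.4,0,0,-0.9,1,0.2,-1,0.4,0,0,-0.9,1,0.2,-1,0.4,0,0,-0.9,1]' --newtons 20

```text
clock: 0.68
tool_pos: [0.2813, 0.3206, 0.2906]
ee_rot: [[-0.617, 0.787, 0.003], [0.787, 0.617, 0.001], [-0.001, 0.003, -1.0]]
contact_force: [0.1, 0.5, 0.5]
gripper_width: 0.001
gripper_force: 0.0
```

Call:
move_arm --targets '[0.2,-1,0,0,0,-0.9,1,0.2,-1,0,0,0,-0.9,1,0.2,-1,0,0,0,-0.9,1,0.2,-1,0,0,0,-0.9,1,0.2,-1,0,0,0,-0.9,1,0.2,-1,0,0,0,-0.9,1,0.2,-1,0,0,0,-0.9,1]'

```text
clock: 1.27
tool_pos: [0.3206, 0.1215, 0.2887]
ee_rot: [[-0.191, 0.982, -0.001], [0.982, 0.191, 0.001], [0.001, -0.001, -1.0]]
contact_force: [0.5, 0.6, 0.5]
gripper_width: 0.0002
gripper_force: 0.0
```

Call:
move_arm --targets '[0.1,-1,0,0,0,0,1,0.1,-1,0,0,0,0,1,0.1,-1,0,0,0,0,1,0.1,-1,0,0,0,0,1,0.1,-1,0,0,0,0,1,0.1,-1,0,0,0,0,1,0.1,-1,0,0,0,0,1,0.1,-1,0,0,0,0,1]'

```text
clock: 1.93
tool_pos: [0.3405, -0.0758, 0.2889]
ee_rot: [[-0.199, 0.98, -0.001], [0.98, 0.199, 0.002], [0.002, -0.0, -1.0]]
contact_force: [-0.2, -1.3, 0.0]
gripper_width: -0.0001
gripper_force: 0.0
```

Call:
move_arm --targets '[0.1,-1,0,0,0,0,1,0.1,-1,0,0,0,0,1,0.1,-1,0,0,0,0,1,0.1,-1,0,0,0,0,1,0.1,-1,0,0,0,0,1,0.1,-1,0,0,0,0,1,0.1,-1,0,0,0,0,1,0.1,-1,0,0,0,0,1]'

```text
clock: 2.6
tool_pos: [0.3612, -0.2755, 0.2891]
ee_rot: [[-0.199, 0.98, -0.0], [0.98, 0.199, 0.001], [0.001, 0.0, -1.0]]
contact_force: [-0.3, 0.3, -0.7]
gripper_width: -0.0002
gripper_force: 0.0
```

Call:
move_arm --targets '[0.695,-0.19,0,0,0,0,1,0.695,-0.19,0,0,0,0,1,0.695,-0.19,0,0,0,0,1,0.695,-0.19,0,0,0,0,1,0.695,-0.19,-0.1,0,0,0,1,0.695,-0.19,-0.2,0,0,0,1,0.695,-0.19,-0.2,0,0,0,1,0.695,-0.19,-0.2,0,0,0,1]'

```text
clock: 3.27
tool_pos: [0.4992, -0.3129, 0.2488]
ee_rot: [[-0.199, 0.98, -0.002], [0.98, 0.199, 0.002], [0.002, -0.001, -1.0]]
contact_force: [-1.0, 0.5, 0.9]
gripper_width: 0.0003
gripper_force: 0.0
```

```bash
python3 - <<'E'
from plant import arm,cams
import cv2,numpy as np
a=cams.grab_frame("side");b=cams.grab_frame("top");cv2.imwrite("pics/s1.png",a);cv2.imwrite("pics/t1.png",b)
f=lambda i:cv2.resize(i,None,fx=4,fy=4,interpolation=2)
cv2.imwrite("pics/c1.png",np.vstack([f(a[200:272,215:355]),f(b[190:262,240:380])]))
s=arm.observe();print(s["clock"],s["tool_pos"],s["contact_force"])
E
```

```text
3.3667 [ 0.4998566  -0.31472633  0.25121581] [-0.46727314 -0.6184307  -0.76012132]
```

View pics/c1.png

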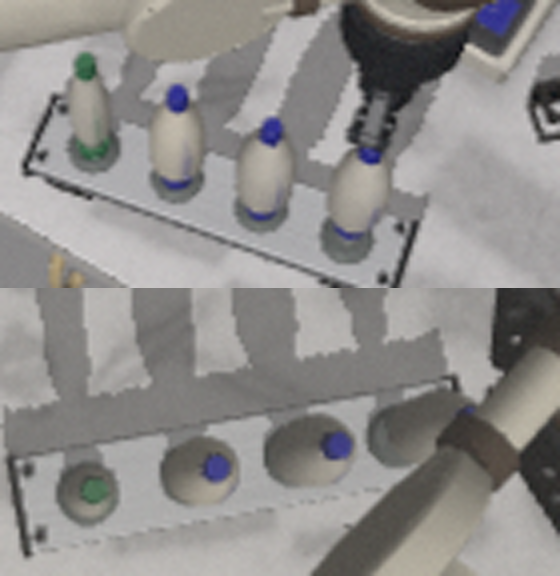

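The closed fingertips (crop (375,130)) stand right above the high cop's blue top (370,155). Next I descend slowly to contact.

Call:
move_arm --targets '[0,0,-0.03,0,0,0,1,0,0,-0.06,0,0,0,1,0,0,-0.09,0,0,0,1,0,0,-0.11,0,0,0,1,0,0,-0.12,0,0,0,1,0,0,-0.13,0,0,0,1,0,0,-0.14,0,0,0,1,0,0,-0.15,0,0,0,1,0,0,-0.16,0,0,0,1,0,0,-0.16,0,0,0,1]'

```text
clock: 4.2
tool_pos: [0.499, -0.3154, 0.2169]
ee_rot: [[-0.196, 0.981, -0.0], [0.981, 0.196, 0.0], [0.0, -0.0, -1.0]]
contact_force: [-0.4, -0.4, 0.7]
gripper_width: -0.0001
gripper_force: 0.0
```

Call:
move_arm --targets '[0,0,-0.005,0,0,0,1,0,0,-0.01,0,0,0,1,0,0,-0.015,0,0,0,1,0,0,-0.02,0,0,0,1,0,0,-0.025,0,0,0,1,0,0,-0.03,0,0,0,1,0,0,-0.035,0,0,0,1,0,0,-0.04,0,0,0,1,0,0,-0.045,0,0,0,1,0,0,-0.05,0,0,0,1]'

```text
clock: 5.03
tool_pos: [0.4991, -0.3156, 0.2072]
ee_rot: [[-0.196, 0.981, -0.0], [0.981, 0.196, -0.0], [-0.0, -0.0, -1.0]]
contact_force: [-0.4, -0.1, -0.5]
gripper_width: 0.0
gripper_force: 0.0
```

No force was felt at z 0.207, where I expected contact, so I'm looking again.

```bash
python3 - <<'E'
from plant import arm,cams
import cv2,numpy as np
a=cams.grab_frame("side");b=cams.grab_frame("top");cv2.imwrite("pics/s2.png",a)
f=lambda i:cv2.resize(i,None,fx=6,fy=6,interpolation=2)
o=cv2.imread("pics/s1.png")
cv2.imwrite("pics/c2.png",np.hstack([f(o[200:272,275:335]),f(a[200:272,275:335])]))
s=arm.observe();print(s["clock"],s["tool_pos"],s["contact_force"],s["moment"])
E
```

```text
5.1333 [ 0.49903291 -0.3154528   0.20703564] [-0.04886096 -1.02355759 -0.48926795] [ 0.00563367 -0.03033161  0.0154364 ]
```

View pics/c2.png

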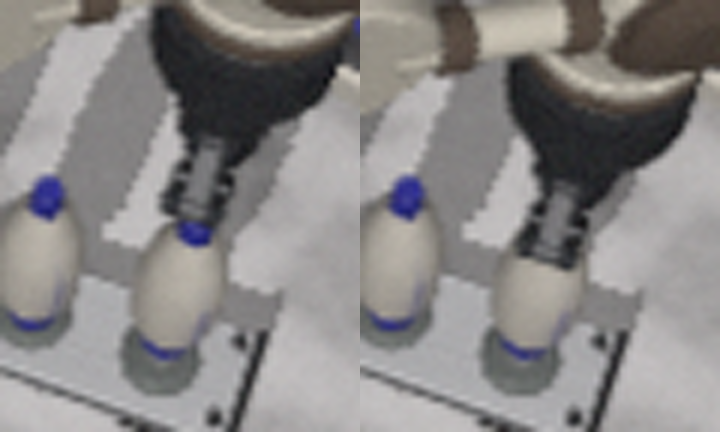

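```bash
python3 - <<'E'
from plant import arm,cams
import cv2,numpy as np
np.set_printoptions(precision=2,suppress=True)
p=cams.camera_params("side");K=np.array([[p["fx"],0,p["cx"]],[0,p["fy"],p["cy"]],[0,0,1]]);M=K@np.linalg.inv(p["T"])[:3]
pr=lambda X:(lambda q:q[:2]/q[2])(M@np.r_[X,1])
for z in(.223,.207,.196,.065,.038):print(z,pr([.499,-.315,z]))
g=[cv2.imread(f"pics/{n}.png") for n in("side0","s1","s2")]
for i in g:
    h=cv2.cvtColor(i,cv2.COLOR_BGR2HSV)
    w=lambda x0,x1,y0,y1:[(lambda vu:(len(vu[0]),x0+vu[1].mean(),y0+vu[0].mean()))(np.nonzero((h[y0:y1,x0:x1,1]>70)))]
    print(w(294,310,252,264), w(277,290,225,240))
t=g[1][244:263,294:316]
for i in g:
    r=cv2.matchTemplate(i[236:274,286:326],t,cv2.TM_CCOEFF_NORMED);_,v,_,l=cv2.minMaxLoc(r);print(v,np.array(l)-[8,8])
E
```

```text
0.223 [307.39 235.93]
0.207 [306.78 238.14]
0.196 [306.36 239.63]
0.065 [301.93 255.68]
0.038 [301.11 258.63]
[(11, np.float64(301.72727272727275), np.float64(258.1818181818182))] [(31, np.float64(282.4516129032258), np.float64(232.48387096774192))]
[(10, np.float64(301.6), np.float64(258.2))] [(31, np.float64(282.4516129032258), np.float64(232.48387096774192))]
[(11, np.float64(301.72727272727275), np.float64(258.1818181818182))] [(31, np.float64(282.4516129032258), np.float64(232.48387096774192))]
0.9973548054695129 [0 0]
1.0 [0 0]
0.9485219717025757 [0 0]
```

```bash
python3 - <<'E'
from plant import arm,cams
import cv2,numpy as np
np.set_printoptions(precision=2,suppress=True)
a=cv2.imread("pics/s2.png");b=cams.grab_frame("top");cv2.imwrite("pics/t2.png",b)
def drw(n,im,x0,y0,w,h,f):
    p=cams.camera_params(n);K=np.array([[p["fx"],0,p["cx"]],[0,p["fy"],p["cy"]],[0,0,1]]);M=K@np.linalg.inv(p["T"])[:3]
    o=cv2.resize(im[y0:y0+h,x0:x0+w],None,fx=f,fy=f,interpolation=2)
    th=np.linspace(0,2*np.pi,24)
    for z,c in((.223,(0,0,255)),(.207,(0,255,0)),(.038,(255,0,255))):
        q=[]
        for t in th:
            v=M@np.array([.499+.013*np.cos(t),-.315+.013*np.sin(t),z,1]);q.append((v[:2]/v[2]+.5-[x0,y0])*f)
        cv2.polylines(o,[np.int32(q)],True,c,1)
    return o
cv2.imwrite("pics/c3.png",np.hstack([drw("side",a,275,205,60,70,6),drw("side",cv2.imread("pics/side0.png"),275,205,60,70,6)]))
cv2.imwrite("pics/c4.png",np.hstack([drw("top",b,325,195,60,60,6),drw("top",cv2.imread("pics/top0.png"),325,195,60,60,6)]))
s=arm.observe();print(s["tool_pos"],s["contact_force"],s["q"])
E
```

```text
[ 0.5  -0.32  0.21] [-0.57  0.48 -0.12] [-0.77  0.2   1.55  0.    1.39 -0.97]
```

View pics/c3.png

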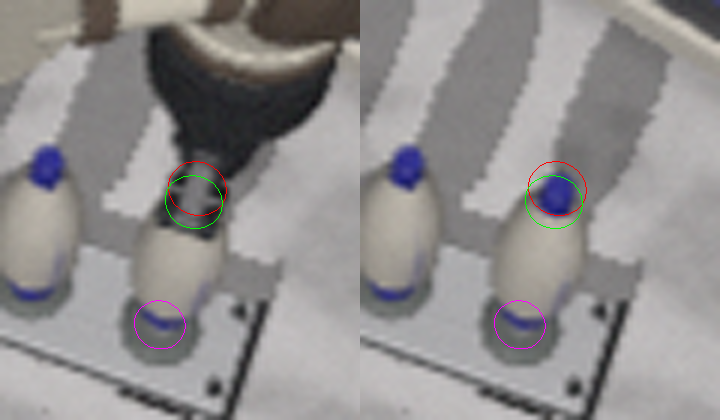

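View pics/c4.png

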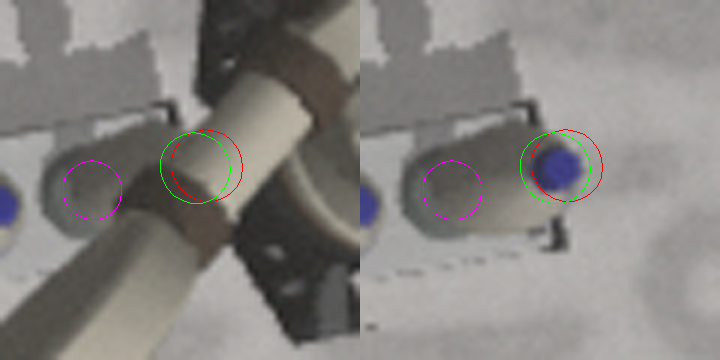

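```bash
python3 - <<'E'
import cv2,numpy as np
g=[cv2.imread(f"pics/{n}.png").astype(int) for n in("side0","s1","s2")]
for k in(1,2):
    d=np.abs(g[k]-g[0]).max(2); print(k); print(d[236:266,294:318])
d=np.abs(cv2.imread("pics/t2.png").astype(int)-cv2.imread("pics/top0.png")).max(2);print(d[217:237,330:352])
E
```

```text
1
[[ 2  4  0  5  5  2  4  1  7 14 34 29 49 53 61 74 58 59 31  8  1  2  2  2]
 [ 3  7  5  3  4  3  2  4  3  1  5  1  9 21 44 76 60 28  8  4  2  5  3  4]
 [ 4  3  1  5  3  0  3  3  2  7  2  2  3  5  6  5 10  2  2  3  3  4  1  6]
 [ 3  3  6  5  1  3  1  3  3  2  4  3  4  2  2  7  2  4  3  2  2  2  2  6]
 [ 1  3  4  3  3  1  5  3  5  1  1  3  2  2 10  4  0  3  3  1  3  2  4  3]
 [ 4  1  3  5  1  1  2  2  4  4  4  1  1  4  3  2  2  2  6  3  4  2  3  3]
 [ 2  2  5  3  3  2  1  3  1  7  3  4  3  4  4  1  1  5  2  3  4  3  2  3]
 [ 1  3  1  3  2  5  3  4  2  2  7  3  4  1  3  4  4  2  4  2  6  1  4  2]
 [ 4  4  3  3  1  1  3  3  2  2  3  4  2  2  2  2  1  1  1  2  2  5  2  1]
 [ 4  1  2  5  2  2  6  5  1  3  2  1  2  4  4  4  5  3  6  2  3  2  1  2]
 [ 3  2  2  3  1  1  1  3  3  2  2  2  3  3  4  2  1  1  3  1  3  3  3  1]
 [ 2  1  1  2  3  1  2  4  1  2  1  2  5  4  1  1  1  1  5  1  0  1  6  3]
 [ 3  4  0  2  3  3  5  4  3  2  2  5  1  5  1  5  2  2  3  4  1  3  2  1]
 [ 3  3  4  3  2  5  3  5  3  5  2  3  4  2  3  1  6  2  4  3  1  1  2  3]
 [ 3  1  3  2  3  1  5  1  2  3  2  4  2  3  4  
[... 4866 characters left out ...]
61 65 70]
 [ 1  5  3  7  4  5  4  7  1  4  2  5  6  4 14 44 58 62 62 69 67 77]
 [ 4  2  2  3  2  2  2  6  2  3  2  2  2 10 44 66 67 65 75 73 80 84]
 [ 1  2  3  5  2  4  2  2  3  4  1  3  1 11 54 62 64 69 79 87 86 91]
 [ 2  1  2  2  2  1  3  3  5  3  6  4  3  9 38 53 41 42 53 69 75 87]
 [ 4  5  3  1  5  1  6  1  2  3  3  2  2 12 41 43 43 52 57 57 61 67]
 [ 6  2  3  5  2  5  3  3  0  1  2  3  3 21 40 41 54 59 53 55 52 51]
 [ 1  1  5  1  2  4  9  1  4  5  4  7 15 33 43 51 58 50 56 54 42 39]
 [ 6  2  0  5  3  5  2  2  2  2 10 37 51 73 78 75 78 73 64 66 68 60]
 [ 3  5  2  2  5  3  4  1  6 29 74 80 83 89 92 93 90 86 79 73 64 66]
 [ 3  1  3  2  1  6  4  4 48 78 97 87 92 97 95 97 92 75 73 62 64 68]]
```

Pixel differences show the cop has not moved at all, so there is no contact yet. I'll keep going gently in small steps and watch the force.

Call:
move_arm --targets '[0,0,-0.005,0,0,0,1,0,0,-0.01,0,0,0,1,0,0,-0.015,0,0,0,1]'

```text
clock: 5.43
tool_pos: [0.4991, -0.3155, 0.2042]
ee_rot: [[-0.196, 0.981, 0.0], [0.981, 0.196, -0.0], [-0.0, 0.0, -1.0]]
contact_force: [0.3, -0.3, -0.2]
gripper_width: -0.0001
gripper_force: 0.0
```

```bash
python3 - <<'E'
from plant import arm,cams
import cv2,numpy as np
s=arm.observe();print(s["clock"],s["tool_pos"],s["contact_force"])
a=cams.grab_frame("side");cv2.imwrite("pics/s3.png",a)
d=np.abs(a.astype(int)-cv2.imread("pics/side0.png")).max(2)
print(d[240:266:2,294:318:2])
b=cv2.imread("pics/s2.png").astype(int)
print("vs s2",(np.abs(a-b).max(2)>25)[236:266,294:318].sum(1))
E
```

```text
5.4333 [ 0.4991494 -0.3155475  0.2042286] [ 0.28063184 -0.32721907 -0.2414559 ]
[[  5   2   2  21  93  88  52  57  78  16   1   5]
 [  2   4   2  33 112  73  63 111 120  12   2   1]
 [  5   3   1   4   9  28  66 127  74   5   2   1]
 [  2   2   3   1   3   4   6   5   7   2   2   4]
 [  4   3   3   4   2   5   1   5   2   3   1   1]
 [  3   3   3   2   0   1   2   1   3   2   3   1]
 [  1   2   3   3   4   2   2   4   2   3   1   6]
 [  1   1   1   3   1   3   0   3   5   4   1   2]
 [  2   4   2   3   1   1   2   1   2   1   6   3]
 [  1   4   4   1   1   3   1   4   2   2   3   2]
 [  4   2   2   4   3   3   3   1   2   4   3   1]
 [  1   3   1   2   2   4   2   2   2   2   2   4]
 [  2   3   2   1   3   6   5   5   1   1   3   4]]
vs s2 [1 1 2 2 0 0 0 3 3 2 0 0 0 0 0 0 0 0 0 0 0 0 0 0 0 0 0 0 0 0]
```

Call:
move_arm --targets '[0,0,-0.005,0,0,0,1,0,0,-0.01,0,0,0,1,0,0,-0.015,0,0,0,1]'

```text
clock: 5.73
tool_pos: [0.4992, -0.3156, 0.2013]
ee_rot: [[-0.196, 0.981, 0.0], [0.981, 0.196, -0.0], [-0.0, 0.0, -1.0]]
contact_force: [-0.4, 0.5, 3.6]
gripper_width: -0.0002
gripper_force: 2.1
```

```bash
python3 - <<'E'
from plant import arm,cams
import cv2,numpy as np
s=arm.observe();print(s["clock"],s["tool_pos"],s["contact_force"],s["moment"])
a=cams.grab_frame("side");b=cams.grab_frame("top");cv2.imwrite("pics/s4.png",a);cv2.imwrite("pics/t4.png",b)
d=np.abs(a.astype(int)-cv2.imread("pics/side0.png")).max(2)
print(d[240:266:2,294:318:2])
f=lambda i,x,y:cv2.resize(i[y:y+100,x:x+75],None,fx=5,fy=5,interpolation=2)
cv2.imwrite("pics/c5.png",np.hstack([f(a,275,175),f(b,320,170)]))
E
```

```text
5.7333 [ 0.49916997 -0.31557063  0.20130233] [-0.35570146  0.49557816  3.64566567] [0.11506425 0.02785681 0.0189776 ]
[[  4   1   2  14  94  72  53  56  60  16   0   7]
 [  2   6   5  41 108  67  82 118 121   1   1   2]
 [  2   4   2   1   8  70  98 119 111   6   4   2]
 [  1   4   3   2   2   1   2  12  18   2   4   4]
 [  1   3   5   5   2   2   1   1   3   3   4   2]
 [  3   2   3   3   2   2   3   2   3   1   1   2]
 [  1   4   3   3   5   4   2   2   2   2   2   2]
 [  1   3   3   4   2   4   4   4   1   2   1   4]
 [  5   4   1   3   5   1   2   1   3   1   4   3]
 [  2   4   2   2   3   3   1   2   4   1   1   3]
 [  6   3   1   4   2   3   2   4   1   4   2   2]
 [  3   2   2   1   2   5   2   1   1   2   1   6]
 [  1   3   0   2   2   2   4   1   2   4   4   4]]
```

View pics/c5.png

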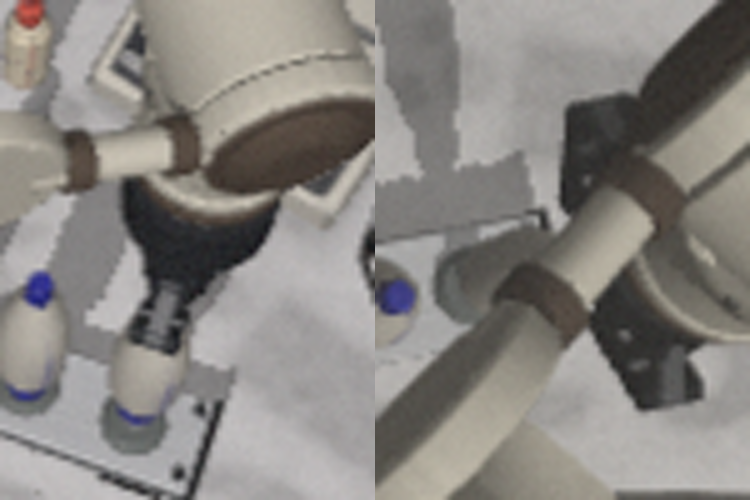

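Contact came at z of about 0.202 with 3.6 N upward. I'll press on slowly and check that the cop moves.

Call:
move_arm --targets '[0,0,-0.005,0,0,0,1,0,0,-0.01,0,0,0,1,0,0,-0.015,0,0,0,1,0,0,-0.02,0,0,0,1,0,0,-0.025,0,0,0,1]'

```text
clock: 6.25
tool_pos: [0.4992, -0.3156, 0.1965]
ee_rot: [[-0.196, 0.981, 0.0], [0.981, 0.196, -0.0], [-0.0, 0.0, -1.0]]
contact_force: [-1.3, 0.9, 4.9]
gripper_width: -0.0002
gripper_force: 2.2
```

```bash
python3 - <<'E'
from plant import arm,cams
import cv2,numpy as np
s=arm.observe();print(s["clock"],s["tool_pos"],s["contact_force"],s["moment"])
a=cams.grab_frame("side");cv2.imwrite("pics/s5.png",a)
d=np.abs(a.astype(int)-cv2.imread("pics/side0.png")).max(2)
print(d[240:266:2,294:318:2]); print("others",d[210:250,225:292].max())
E
```

```text
6.25 [ 0.49923425 -0.31563778  0.19650096] [-1.29690795  0.86087355  4.86826427] [0.24488013 0.17006714 0.04718996]
[[  4   1   1   1  94  82  51  62  10  22   3   4]
 [  2   3   1  43  95  87  86 111 127   2   4   2]
 [  2   2   5   3  76  92  84 113 104   1   2   2]
 [  1   1   3   5   4   2   7  81  32   7   1   4]
 [  2   2   2   5   3   5   1   7   2   5   3   2]
 [  2   6   2   2   3   4   4   4   5   5   2   2]
 [  1   3   3   4   5   3   6   4   7   2   2   4]
 [  2   1   9   7   3   3   2   4   7   4   1   4]
 [  3   3  20  10   3   1   2  20   6   2   6   4]
 [  5   6   4  11  56  45  12   2   0   4   2   5]
 [  2   6   3   6  21   5   3   4   1   4   3   1]
 [  2   1   2   1   5   3   3   1   3   3   2   1]
 [  3   0   7   1   2   4   7   2   3   3   4   4]]
others 124
```

The cop moves, about 5 mm so far. However, contact came about 20 mm lower than the tube top should be, so I'll lift clear and check where the fingertips sit before pressing further.

Call:
move_arm --targets '[0,0,0.05,0,0,0,1,0,0,0.12,0,0,0,1,0,0,0.25,0,0,0,1,0,0,0.4,0,0,0,1,0,0,0.4,0,0,0,1,0,0,0.4,0,0,0,1]'

```text
clock: 6.8
tool_pos: [0.5001, -0.3165, 0.2789]
ee_rot: [[-0.196, 0.981, 0.004], [0.981, 0.196, -0.003], [-0.004, 0.003, -1.0]]
contact_force: [-1.2, 0.2, -1.5]
gripper_width: 0.0002
gripper_force: 0.0
```

```bash
python3 - <<'E'
from plant import arm,cams
import cv2,numpy as np
s=arm.observe();print(s["clock"],s["tool_pos"],s["contact_force"])
a=cams.grab_frame("side");b=cams.grab_frame("top");cv2.imwrite("pics/s6.png",a)
o=cv2.imread("pics/side0.png")
h=cv2.cvtColor(a,cv2.COLOR_BGR2HSV)
for y0,y1,x0,x1 in((230,248,298,316),(250,266,294,312)):
  for i in(o,a):
    hh=cv2.cvtColor(i,cv2.COLOR_BGR2HSV);v,u=np.nonzero(hh[y0:y1,x0:x1,1]>70);print(len(v),x0+u.mean(),y0+v.mean())
f=lambda i,x,y,w,h,k:cv2.resize(i[y:y+h,x:x+w],None,fx=k,fy=k,interpolation=2)
cv2.imwrite("pics/c6.png",np.hstack([f(o,285,205,40,60,10),f(a,285,205,40,60,10)]))
E
```

```text
6.8 [ 0.50009069 -0.31647447  0.27887122] [-1.24362189  0.24225728 -1.5258233 ]
35 307.42857142857144 236.97142857142856
34 307.2352941176471 237.8235294117647
11 301.72727272727275 258.1818181818182
7 301.2857142857143 258.7142857142857
```

View pics/c6.png

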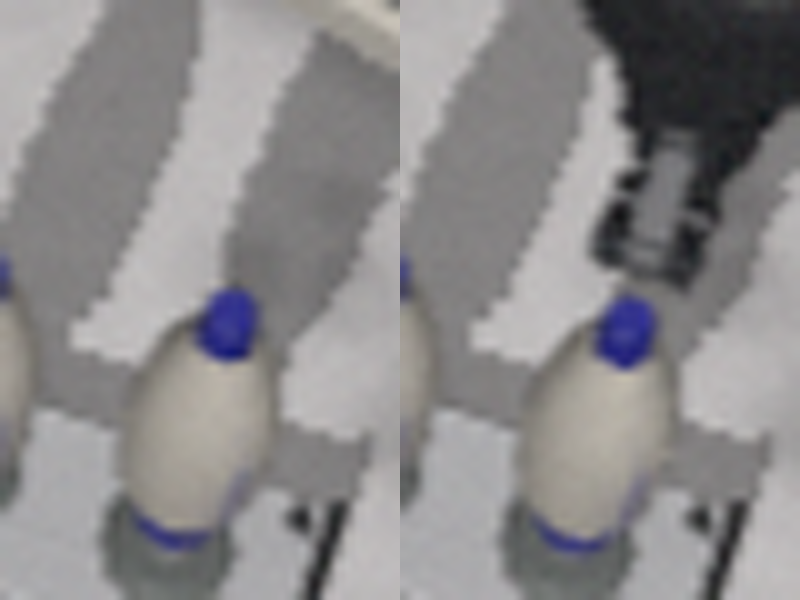

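The fingertips are centred over the cap, the cop came down about 6 mm, and it stayed when released cleanly. About 20 mm remain, so contact is evidently a fixed ~20 mm behind the TCP. I'll repeat on the same line and press until the stop.

Call:
move_arm --targets '[0,0,-0.1,0,0,0,1,0,0,-0.2,0,0,0,1,0,0,-0.28,0,0,0,1,0,0,-0.33,0,0,0,1,0,0,-0.36,0,0,0,1,0,0,-0.38,0,0,0,1,0,0,-0.385,0,0,0,1,0,0,-0.39,0,0,0,1,0,0,-0.395,0,0,0,1,0,0,-0.4,0,0,0,1]'

```text
clock: 7.73
tool_pos: [0.4995, -0.3159, 0.1972]
ee_rot: [[-0.196, 0.981, 0.001], [0.981, 0.196, -0.001], [-0.001, 0.001, -1.0]]
contact_force: [-0.4, 0.3, 0.1]
gripper_width: -0.0002
gripper_force: 0.0
```

Call:
move_arm --targets '[0,0,-0.005,0,0,0,1,0,0,-0.01,0,0,0,1,0,0,-0.015,0,0,0,1,0,0,-0.02,0,0,0,1,0,0,-0.025,0,0,0,1,0,0,-0.03,0,0,0,1,0,0,-0.035,0,0,0,1,0,0,-0.04,0,0,0,1,0,0,-0.045,0,0,0,1,0,0,-0.05,0,0,0,1]'

```text
clock: 8.57
tool_pos: [0.4994, -0.3158, 0.1864]
ee_rot: [[-0.196, 0.981, 0.001], [0.981, 0.196, -0.001], [-0.001, 0.001, -1.0]]
contact_force: [2.3, -0.5, 4.6]
gripper_width: 0.0
gripper_force: 2.2
```

Call:
move_arm --targets '[0,0,-0.005,0,0,0,1,0,0,-0.01,0,0,0,1,0,0,-0.015,0,0,0,1]'

```text
clock: 8.82
tool_pos: [0.4994, -0.3158, 0.1834]
ee_rot: [[-0.196, 0.981, 0.001], [0.981, 0.196, -0.001], [-0.001, 0.0, -1.0]]
contact_force: [3.2, -2.6, 4.2]
gripper_width: -0.0002
gripper_force: 2.2
```

Call:
move_arm --targets '[0.005,-0.005,-0.005,0,0,0,1,0.005,-0.005,-0.01,0,0,0,1,0.005,-0.005,-0.015,0,0,0,1]'

```text
clock: 9.07
tool_pos: [0.4995, -0.3159, 0.1796]
ee_rot: [[-0.196, 0.981, -0.002], [0.981, 0.196, 0.002], [0.002, -0.001, -1.0]]
contact_force: [-1.7, 1.1, 4.5]
gripper_width: -0.0
gripper_force: 2.2
```

Call:
move_arm --targets '[0,0,-0.005,0,0,0,1,0,0,-0.01,0,0,0,1]'

```text
clock: 9.23
tool_pos: [0.4996, -0.316, 0.1777]
ee_rot: [[-0.196, 0.981, -0.001], [0.981, 0.196, 0.001], [0.002, -0.001, -1.0]]
contact_force: [-2.7, 2.2, 4.8]
gripper_width: 0.0002
gripper_force: 2.2
```

Call:
move_arm --targets '[0,0,-0.005,0,0,0,1]'

```text
clock: 9.32
tool_pos: [0.4996, -0.316, 0.1768]
ee_rot: [[-0.196, 0.981, -0.001], [0.981, 0.196, 0.001], [0.002, -0.001, -1.0]]
contact_force: [-2.0, 2.2, 4.2]
gripper_width: 0.0002
gripper_force: 2.2
```

Call:
move_arm --targets '[0,0,-0.005,0,0,0,1]'

```text
clock: 9.4
tool_pos: [0.4998, -0.3161, 0.1759]
ee_rot: [[-0.196, 0.981, -0.001], [0.981, 0.196, 0.001], [0.001, -0.001, -1.0]]
contact_force: [-2.9, 1.4, 4.8]
gripper_width: -0.0003
gripper_force: 2.2
```

Call:
move_arm --targets '[0,0,-0.005,0,0,0,1]'

```text
clock: 9.48
tool_pos: [0.4999, -0.3163, 0.175]
ee_rot: [[-0.196, 0.981, -0.001], [0.981, 0.196, 0.001], [0.001, -0.0, -1.0]]
contact_force: [-2.4, 1.9, 4.4]
gripper_width: -0.0
gripper_force: 2.2
```

Call:
move_arm --targets '[0,0,-0.005,0,0,0,1]'

```text
clock: 9.57
tool_pos: [0.5, -0.3164, 0.1741]
ee_rot: [[-0.196, 0.981, -0.0], [0.981, 0.196, 0.0], [0.0, -0.0, -1.0]]
contact_force: [-1.9, 2.8, 4.3]
gripper_width: 0.0002
gripper_force: 2.2
```

```bash
python3 - <<'E'
from plant import arm,cams
import cv2,numpy as np
s=arm.observe();print(s["clock"],s["tool_pos"],s["contact_force"])
a=cams.grab_frame("side");cv2.imwrite("pics/s7.png",a)
for n in("side0","s6","s7"):
    hh=cv2.cvtColor(cv2.imread(f"pics/{n}.png"),cv2.COLOR_BGR2HSV)
    for x0,y0,x1,y1 in((294,251,312,268),(270,243,290,262)):
        m=hh[y0:y1,x0:x1,1].astype(float)-45;m[(m<0)]=0;v,u=np.mgrid[y0:y1,x0:x1];print(n,m.sum(),(m*u).sum()/m.sum(),(m*v).sum()/m.sum())
E
```

```text
9.5667 [ 0.4999748  -0.31637817  0.17409373] [-1.89258845  2.75521809  4.34757754]
side0 643.0 301.49611197511666 258.194401244168
side0 699.0 279.6638054363376 253.57510729613733
s6 532.0 301.44736842105266 258.74624060150376
s6 693.0 279.66522366522366 253.5887445887446
s7 578.0 300.7387543252595 261.10553633217995
s7 702.0 279.7165242165242 253.58262108262107
```

The band has come down 2.9 px, about 26 mm, so it is nearly home. I'll continue in 1 mm steps until the stop.

Call:
move_arm --targets '[0,0,-0.005,0,0,0,1]'

```text
clock: 9.7
tool_pos: [0.5001, -0.3165, 0.1736]
ee_rot: [[-0.196, 0.981, -0.0], [0.981, 0.196, 0.0], [0.0, -0.0, -1.0]]
contact_force: [-3.7, 4.2, 10.4]
gripper_width: 0.0002
gripper_force: 5.4
```

Call:
move_arm --targets '[0,0,-0.005,0,0,0,1]'

```text
clock: 9.78
tool_pos: [0.5002, -0.3166, 0.1735]
ee_rot: [[-0.196, 0.981, 0.0], [0.981, 0.196, -0.0], [-0.0, 0.0, -1.0]]
contact_force: [-5.0, 5.3, 14.6]
gripper_width: -0.0001
gripper_force: 7.1
```

The hard stop is reached: z has stalled while the force rose to 14.6 N. I'll withdraw straight up and then back.

Call:
move_arm --targets '[0,0,0.01,0,0,0,1,0,0,0.03,0,0,0,1,0,0,0.07,0,0,0,1,0,0,0.15,0,0,0,1,0,0,0.3,0,0,0,1,0,0,0.45,0,0,0,1,0,0,0.6,0,0,0,1,0,0,0.65,0,0,0,1,0,0,0.65,0,0,0,1]'

```text
clock: 10.53
tool_pos: [0.5015, -0.3179, 0.3064]
ee_rot: [[-0.196, 0.981, 0.006], [0.981, 0.196, -0.005], [-0.006, 0.004, -1.0]]
contact_force: [1.0, 0.3, 0.2]
gripper_width: -0.0
gripper_force: 0.0
```

Call:
move_arm --targets '[-0.3,0,0,0,0,0,1,-0.5,0,0,0,0,0,1,-0.7,0.2,0,0,0,0,1,-0.7,0.6,0,0,0,0,1,-0.7,1,0,0,0,0,1,-0.7,1,0,0,0,0,1,-0.7,1,0,0,0,0,1,-0.7,1,0,0,0,0,1,-0.7,1,0,0,0,0,1]'

```text
clock: 11.28
tool_pos: [0.3596, -0.1142, 0.3008]
ee_rot: [[-0.2, 0.98, -0.001], [0.98, 0.2, 0.001], [0.001, -0.001, -1.0]]
contact_force: [-0.0, -0.9, -0.4]
gripper_width: -0.0002
gripper_force: 0.0
```

```bash
python3 - <<'E'
from plant import arm,cams
import cv2,numpy as np
np.set_printoptions(precision=2,suppress=True)
s=arm.observe();print(s["clock"],s["tool_pos"],s["contact_force"])
a=cams.grab_frame("side");b=cams.grab_frame("top")
def c(im,x,y,r=6):
    h=cv2.cvtColor(im,cv2.COLOR_BGR2HSV)[y-r:y+r+1,x-r:x+r+1,1]
    v,u=np.nonzero(h>75);return x-r+u.mean(),y-r+v.mean(),len(v)
for p in((259,224),(283,232),(307,240)):print(c(a,*p))
f=lambda i,x,y,w,h,k:cv2.resize(i[y:y+h,x:x+w],None,fx=k,fy=k,interpolation=2)
cv2.imwrite("pics/c7.png",np.vstack([f(a,215,200,140,72,4),f(b,240,190,140,72,4)]))
E
```

```text
11.2833 [ 0.36 -0.11  0.3 ] [-0.02 -0.86 -0.39]
(np.float64(258.93333333333334), np.float64(224.06666666666666), 30)
(np.float64(282.4516129032258), np.float64(232.48387096774192), 31)
(np.float64(306.38235294117646), np.float64(240.91176470588235), 34)
```

View pics/c7.png

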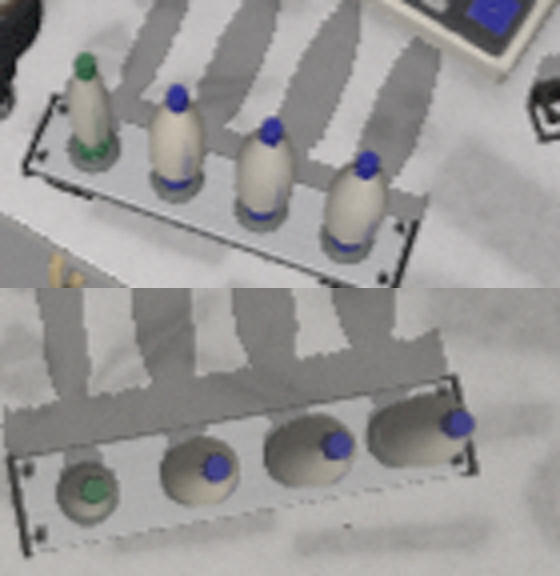

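All four tops now step evenly in the side view (rows 224.1, 232.5 and 240.9; the rightmost is at crop (367,165)). The cop is level with the others, which have not moved.

```bash
python3 -c "
from plant import order;print(order.sign_off())"
```

```text
the job is handed in; nothing more can be done
None
```

The high cop, rightmost on the stand, is pressed fully home to its hard stop and looks level with the other three; it took two presses, the hand is clear, and the job was handed in at about 11 s.

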